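# Stand the slumped bottle up in the deep bin

## Robot

A 6-joint arm with a two-finger parallel gripper is mounted at the origin on the work surface. World frame = base frame: x ahead of the robot, y to its left, z up, the work surface at z = 0. Lengths are in mm, angles in rad, forces in N, time in s.
With the tool pointing down it reaches from about 350 to 800 mm from the base axis. Payload 7.3 kg.
Tool frame: the origin (TCP) lies where the fingers leave the gripper's body, on its centre line; the fingertips stand 73 mm ahead of it and the grasp point (between the pads) lies manip.pinch_z ahead of it (manip.pinch_z is the distance from the TCP to the grasp point, in mm); z points along the fingers, y is the direction in which the jaws open and shut (so a half turn about z gives the same grasp; the last joint's range is limited). The gripper opens to 85 mm and grips with 20 to 120 N. Pads are 22 mm wide; open, the fingers measure 114 mm over their backs; the gripper's body (76 mm by 85 mm) begins 54 mm behind the grasp point. The pads swing forward as they close: fully open they stand 13 mm farther back than shut.
Start: joints at [1.007, 0.342, 1.524, -0, 1.275, -0.146], TCP at [213.003, 479.861, 303.922] pointing down, gripper open.
Joint ranges: [-2.53, 2.53], [-0.77, 2.02], [0.04, 2.7], [-1, 4.14], [0.28, 2.66], [-3.11, 3.11]. Speed limits (rad/s): [2.57, 2.57, 3.14, 3.14, 3.14, 3.14].

## Interface

Orientations are given as a unit quaternion [w, x, y, z].
In Python, from rig import manip, viewer gives the robot as it stands.
- The arm moves only by the tool move_arm, never from a script. Its arguments are lists of equal length, an entry for each row: "xyz": the shift along the tool's x, y, z in cm, a list of three; "rot": the turn, a rotation vector about the tool's x, y, z in degrees, a list of three. A call has exactly 10 rows; each row is the pose to reach, as a shift and turn from the pose commanded when the call began, along the tool's axes at that moment; what a row does not reach only later rows make up. A row lasts 1/12 s, in which the tool goes at most 41.7 mm and 7.16 degrees, less where a joint would pass 70% of its speed; a pose out of reach is approached as far as the arm can. A call with a gripper value outside its range is refused whole. "fingers" is the gripper command: -1 is shut, 1 is fully open, values between are in proportion, set as the call begins (left out, the last holds). The fingers move at their own pace and stop on an object; "newtons" is the grip in N (left out, the last holds). Time passes only in rows, so rows that repeat a pose let the fingers close, or fill a call up. It gives the time, the measured TCP pose, the force and the opening at its end, in the units of the state.
- manip.get_obs(): the state, without advancing time (a new reading comes with each control period).
- viewer.read_camera(name): name is "scene" or "top" or "wrist"; returns the picture (480x640x3 uint8, red, green, blue); there is no depth.
- viewer.calibration(name): a dict with "K" (3x3 intrinsics, pixels), "world_from_camera" (4x4, takes a point from camera to world coordinates). Camera axes: x right, y down, z forward; pixel columns grow to the right and rows downward; lengths in mm; the calibration is good to about 2 mm. A picture is of the moment at which its call begins: read the wrist's pose just before it. calibration takes no time and is no camera call; for the wrist camera it gives the pose at the moment of the call.
- manip.finish_job(): hands the job in, once; it reports no verdict.
The state is a dict: "t": time; "joint_pos": joint angles; "joint_vel": joint speeds; "joint_torque": joint torques, N m; "ee_pos": TCP position; "orientation": TCP orientation; "force": force on the tool from outside, world axes, zero at the start; "torque": the same for the moment, N m; "opening": finger opening in mm.
Only numpy, scipy, OpenCV 4.12 (cv2) and the standard library are available. Lean on these libraries where they do the work, as an engineer would, in place of code of your own. Each camera call takes 0.05 s, during which the arm holds its last target.

## Task

In the deep two-bay bin on the cabinet's deck two white bottles have slumped over. Stand the tall slim one upright on its foot on the floor of the bin and let go of it, tipping it up inside the bin without lifting it out over the walls. Leave the short bottle in the other bay lying as it is.

Things in the scene. Friction and masses are not known exactly. Their poses are not given: they have to be found in the camera images.
- bin: Deep pale-blue open bin, fixed: outside 134 (its x) x 218 (y) x 136 mm high; walls, floor and divider 6 mm thick. The divider, along x, makes two bays, each 122 (x) x 100 (y) mm inside and 130 deep, centred at y = +53 and -53 mm. Origin: centre of the underside, inner floor at z = 6 mm; z up; -x is the near side, toward the robot; turned up to 20 degrees.
- bottle: Tall white bottle, in either bay, 0.07 to 0.14 kg (heavier low down), 220 mm long: body 40 mm in diameter up to 175 mm, grey cap 32 mm in diameter from 178 to 220 mm. Origin: centre of its flat foot; z from foot to cap. Starts leaning 34 degrees, foot on the bin's floor at the far (+x) wall, side resting on the near (-x) rim, the cap and some 20 mm of body sticking out over that rim.
- bottle_mid (a point): Centre of the tall bottle, on its axis 110 mm from the foot; axes as the bottle's (z from foot to cap).
- short_mid (a point): Centre of the short bottle in the other bay, to be left alone: white cylinder 40 mm in diameter, 135 mm long with its flat grey cap of the same diameter, leaning about 42 degrees, wholly below the bin's rim. z runs from foot to cap.
Mind the look-alikes: they are no part of the job. Leave any orange look-alike of the bottle alone.

How it is judged:
By the outcome, as a careful person would: the job done as asked, in the order asked, and still so for the second after the job is handed in, with the robot touching nothing.
It also fails if it takes over 40 s, if anything falls off the work surface, if the arm or the gripper's body presses on something with over 40 N, if the wrist force passes 120 N, or if a joint passes its speed limit or range.

## Working session

There is one attempt and no reset: what is moved stays moved. The work goes in short steps, Python scripts to look and compute and a tool call to move; the robot and the scene stay as the last step left them, time stands still between calls to the robot, and variables do not carry over. Pictures are saved under pics/ and viewed, and the job is handed in when it is done.

Besides the shell and the picture viewer there is one more tool, called after "Emit:" by a JSON object that holds its "fn" and its "kwargs". move_arm: Moves the arm, as the interface text tells. Its arguments: {"type":"object","properties":{"xyz":{"type":"array","items":{"type":"array","items":{"type":"number"}}},"rot":{"type":"array","items":{"type":"array","items":{"type":"number"}}},"fingers":{"type":"number"},"newtons":{"type":"number"}},"required":["xyz","rot"]}

```bash
ls; mkdir -p pics
cat > h.py <<'E'
import sys; sys.path.insert(0,'.')
from rig import manip, viewer
import numpy as np, cv2
def snap(n,f):
    c=viewer.calibration(n); im=viewer.read_camera(n); cv2.imwrite('pics/'+f+'.png',im[:,:,::-1]); np.savez('pics/'+f+'.npz',K=c['K'],T=c['world_from_camera']); return im
def load(f):
    z=np.load('pics/'+f+'.npz'); return z['K'],z['T']
def ray(f,u,v):
    K,T=load(f); d=T[:3,:3]@np.linalg.solve(K,[u,v,1.]); return T[:3,3],d/np.linalg.norm(d)
def onz(f,u,v,z):
    o,d=ray(f,u,v); return o+d*(z-o[2])/d[2]
def proj(f,p):
    K,T=load(f); q=K@(T[:3,:3].T@(np.asarray(p,float)-T[:3,3])); return q[:2]/q[2]
def tri(f1,p1,f2,p2):
    o1,d1=ray(f1,*p1);o2,d2=ray(f2,*p2)
    s=np.linalg.lstsq(np.c_[d1,-d2],o2-o1,rcond=None)[0]
    a=o1+s[0]*d1;b=o2+s[1]*d2
    return (a+b)/2,np.linalg.norm(a-b)
E
python3 - <<'E'
from h import *
print(manip.get_obs(), manip.pinch_z)
for n in ['scene','top','wrist']: 
    snap(n,n+'0')
    print(n,load(n+'0'))
E
```

```text
pics
{'t': 0.0, 'joint_pos': array([ 1.00696619e+00,  3.42766734e-01,  1.52504158e+00,  3.90866735e-05,
        1.27543843e+00, -1.45979207e-01]), 'joint_vel': array([ 0.00039401, -0.0017937 ,  0.00040688, -0.00099082,  0.00128042,
        0.00144451]), 'joint_torque': array([ 9.50502254e-04, -4.33687556e+01, -2.46010816e+01, -2.08561314e-04,
        7.95812724e-03,  2.97575852e-06]), 'ee_pos': array([212.84077019, 479.58822971, 303.19446955]), 'orientation': array([-3.04926377e-04,  2.07414360e-01,  9.78252830e-01, -7.69007584e-04]), 'force': array([ 0.28660223, -0.00733668, -0.43364031]), 'torque': array([-0.02725942, -0.00904235, -0.03862895]), 'opening': 85.41108888392736} 53.900000000000006
scene (array([[449.02377386,   0.        , 313.08847067],
       [  0.        , 449.02377386, 240.74320815],
       [  0.        ,   0.        ,   1.        ]]), array([[ 7.41447361e-01,  5.54848027e-01, -3.77358554e-01,
         7.29612164e+02],
       [ 6.70937770e-01, -6.04713427e-01,  4.29143542e-01,
        -2.03984651e+02],
       [ 9.91566323e-03, -5.71371454e-01, -8.20631672e-01,
    
[... 414 characters left out ...]
        5.18789885e+01],
       [-1.50479044e-03, -1.02703983e-01, -9.94710826e-01,
         1.02363562e+03],
       [ 0.00000000e+00,  0.00000000e+00,  0.00000000e+00,
         1.00000000e+00]]))
wrist (array([[342.00934372,   0.        , 320.05558347],
       [  0.        , 342.00934372, 244.89183022],
       [  0.        ,   0.        ,   1.        ]]), array([[ 4.05743806e-01,  8.73606987e-01,  2.68668563e-01,
         1.43237236e+02],
       [ 9.13985762e-01, -3.87363783e-01, -1.20744882e-01,
         5.09966425e+02],
       [-1.41110191e-03,  2.94550729e-01, -9.55634803e-01,
         3.73934971e+02],
       [ 0.00000000e+00,  0.00000000e+00,  0.00000000e+00,
         1.00000000e+00]]))
```

View pics/scene0.png

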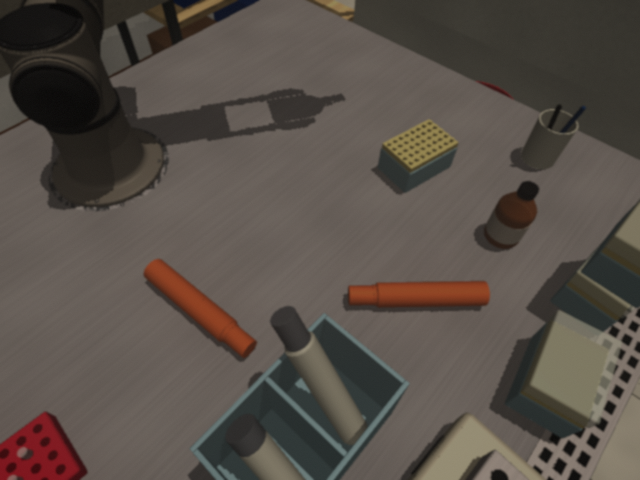

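View pics/top0.png

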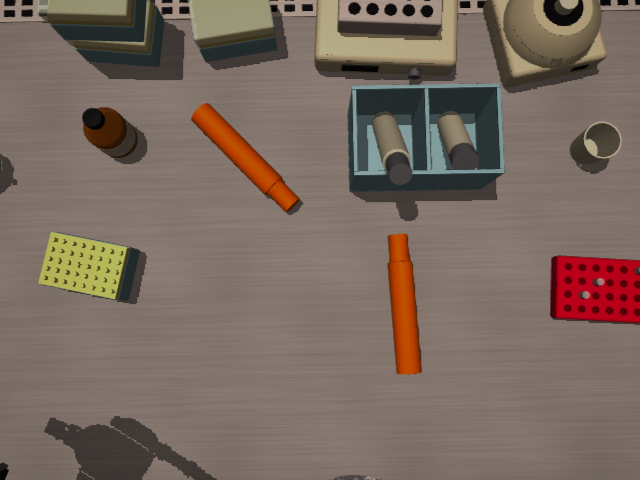

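View pics/wrist0.png

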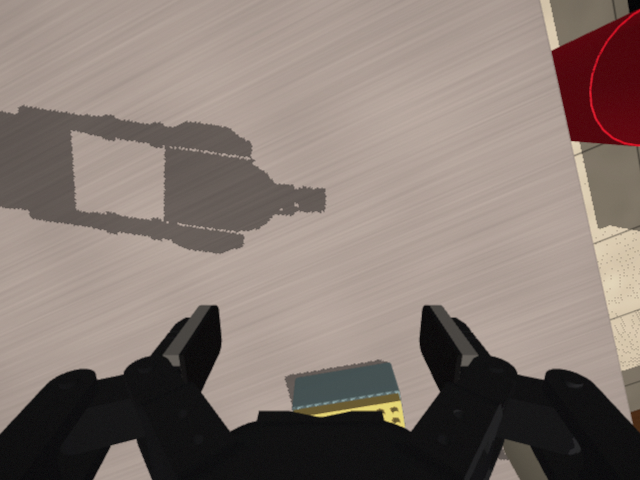

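The candidates are:
- Tall white bottle in the left (+y) bay: top (392,148), cap (399,172). In scene, its cap is at (292,328).
- Short white bottle in the right bay: top (458,140).
- Orange look-alikes: top (245,157) and (404,305).

I choose the first, and check it in a close crop.

Run:
```python
import cv2
a=cv2.imread('pics/top0.png')[75:205,335:515]; a=cv2.resize(a,None,fx=4.4,fy=4.4,interpolation=cv2.INTER_CUBIC)
a=cv2.convertScaleAbs(a,alpha=1.5,beta=20);cv2.imwrite('pics/topcrop.png',a)
a=cv2.imread('pics/scene0.png')[290:480,180:420]; a=cv2.resize(a,None,fx=3.1,fy=3.1,interpolation=cv2.INTER_CUBIC)
a=cv2.convertScaleAbs(a,alpha=1.8,beta=20);cv2.imwrite('pics/scenecrop.png',a)
```

```text
(no output)
```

View pics/topcrop.png

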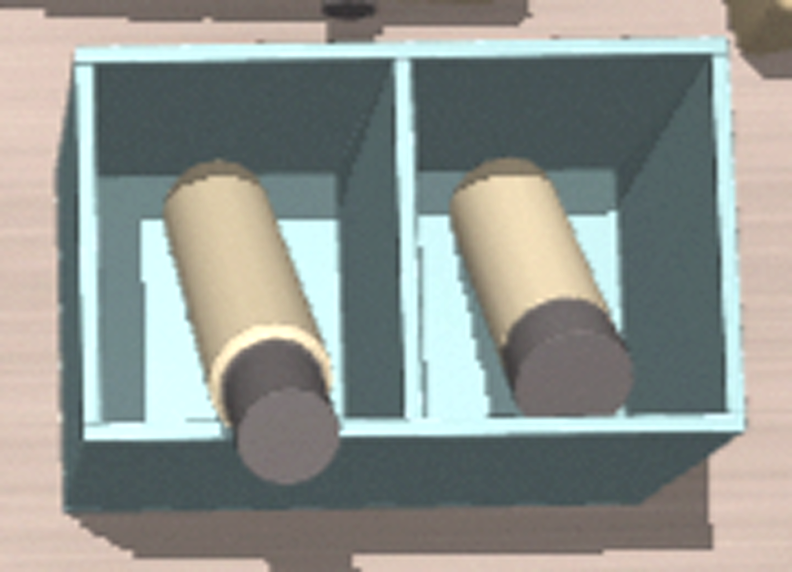

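View pics/scenecrop.png

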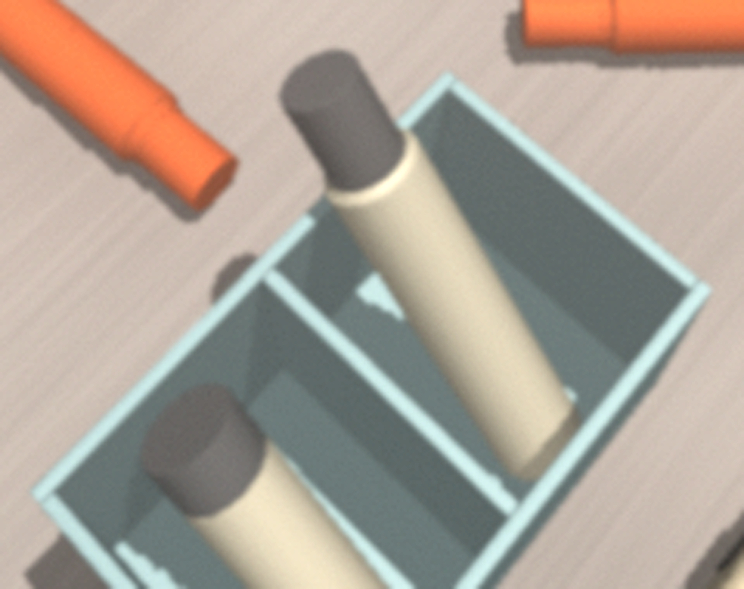

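Run:
```python
from h import *
T=lambda u,v:(335+(u+.5)/4.4-.5,75+(v+.5)/4.4-.5)
S=lambda u,v:(180+(u+.5)/3.1-.5,290+(v+.5)/3.1-.5)
for zz in (136,):
  P=[onz('top0',*T(*c),zz) for c in [(75,48),(728,38),(743,428),(85,438)]]
  for p in P: print(p.round(1))
  for i in range(4): print(np.linalg.norm(P[i]-P[i-3]).round(1),end=' ')
  print('ctr',np.mean(P,0).round(1))
  for q in [S(450,75),S(708,290),S(35,492)]: print('scene',onz('scene0',*q,zz).round(1))
print('captop',tri('top0',T(288,435),'scene0',S(323,77)))
# body end/cap base centre
print('cap base',tri('top0',T(270,385),'scene0',S(370,172)))
# foot: far bottom silhouettes
```

```text
[707.9  -5.8 136. ]
[ 706.9 -223.9  136. ]
[ 574.6 -222.2  136. ]
[575.5  -5.7 136. ]
218.1 132.4 216.5 132.4 ctr [ 641.2 -114.4  136. ]
scene [576.3  -4.5 136. ]
scene [706.3  -5.6 136. ]
scene [ 574.5 -219.8  136. ]
captop (array([562.15544227, -62.21931494, 202.911123  ]), np.float64(2.253232486393166))
cap base (array([587.04927917, -63.86001951, 158.96194292]), np.float64(0.4299625768832263))
```

Run:
```python
from h import *
T=lambda u,v:(335+(u+.5)/4.4-.5,75+(v+.5)/4.4-.5)
S=lambda u,v:(180+(u+.5)/3.1-.5,290+(v+.5)/3.1-.5)
t=np.radians(34); n=np.array([np.cos(t),0,np.sin(t)]); p0=np.array([685,0,17.])
for f,q in [('top0',T(216,207)),('top0',T(240,290)),('top0',T(270,388)),('top0',T(288,435)),('scene0',S(323,77)),('scene0',S(368,175)),('scene0',S(440,280)),('scene0',S(525,410))]:
    o,d=ray(f,*q); p=o+d*(n@(p0-o))/(n@d); print(f,p.round(1), 'axial',((p-p0)@np.array([-np.sin(t),0,np.cos(t)])).round(1))
```

```text
top0 [689.2 -65.7  10.7] axial -7.5
top0 [636.6 -64.1  88.8] axial 86.6
top0 [584.3 -63.  166.3] axial 180.1
top0 [562.3 -63.7 199. ] axial 219.5
scene0 [561.7 -60.4 199.8] axial 220.5
scene0 [588.  -65.6 160.8] axial 173.5
scene0 [623.9 -63.4 107.6] axial 109.3
scene0 [673.6 -61.8  34. ] axial 20.4
```

```bash
cat >> h.py <<'E'
from scipy.spatial.transform import Rotation as Rn
def Rt(tilt): # tool pointing down/forward by tilt deg, y along +Y
    t=np.radians(tilt); s,c=np.sin(t),np.cos(t)
    return np.array([[-c,0,s],[0,1,0],[-s,0,-c]])
def cur():
    o=manip.get_obs(); q=o['orientation']; return o,np.asarray(o['ee_pos']),Rn.from_quat([q[1],q[2],q[3],q[0]]).as_matrix()
def delta(p,R,p0=None,R0=None):
    o,a,b=cur()
    if p0 is None:p0=a
    if R0 is None:R0=b
    return (R0.T@(np.asarray(p)-p0)/10).round(2), np.degrees(Rn.from_matrix(R0.T@R).as_rotvec()).round(2)
E
python3 - <<'E'
from h import *
print(delta([502,-63.5,290],Rt(34)))
print(delta([357,208,310],Rt(17)))
E
```

```text
(array([-48.46, -37.91,   1.38]), array([ -7.16, -33.52, -23.21]))
(array([-24.19, -18.98,  -0.64]), array([ -3.61, -16.77, -23.75]))
```

Emit:
{"fn": "move_arm", "kwargs": {"xyz": [[-2,-1.6,0],[-4.5,-3.6,0],[-7,-5.5,0],[-9.5,-7.5,0],[-12,-9.4,0],[-14.5,-11.4,0],[-17,-13.3,0],[-19.5,-15.3,0],[-22,-17.2,0],[-24.2,-19,0]], "rot": [[0,-1.5,-2],[-0.5,-3,-4],[-1,-5,-7],[-1.4,-6.7,-9.5],[-1.8,-8.4,-12],[-2.1,-10,-14],[-2.5,-11.7,-16.5],[-2.9,-13.4,-19],[-3.2,-15,-21],[-3.6,-16.8,-23.7]], "fingers": 1, "newtons": 40}}

```text
t: 0.98
ee_pos: [357.6, 206.5, 303.9]
orientation: [0.149, -0.0, 0.989, 0.0]
force: [-0.5, 0.1, 0.1]
opening: 85.4
```

Run:
```python
from h import *
o,p,R=cur(); print(o['t'],p,o['joint_pos'].round(2)); print(R.round(3))
print(delta([502,-63.5,290],Rt(34)))
```

```text
0.9833 [357.57921696 206.51181637 303.90734319] [ 0.41  0.03  1.95 -0.15  0.89 -1.09]
[[-0.956 -0.001  0.295]
 [-0.001  1.     0.   ]
 [-0.295 -0.    -0.956]]
(array([-13.37, -27.01,   5.58]), array([  0.02, -16.85,   0.04]))
```

Emit:
{"fn": "move_arm", "kwargs": {"xyz": [[-1.3,-2.7,0.5],[-2.7,-5.4,1.1],[-4,-8.1,1.7],[-5.3,-10.8,2.2],[-6.7,-13.5,2.8],[-8,-16.2,3.3],[-9.4,-18.9,3.9],[-10.7,-21.6,4.5],[-12.0,-24.3,5],[-13.4,-27,5.6]], "rot": [[0,-1.7,0],[0,-3.4,0],[0,-5,0],[0,-6.7,0],[0,-8.4,0],[0,-10,0],[0,-11.8,0],[0,-13.5,0],[0,-15.2,0],[0,-16.9,0]]}}

```text
t: 1.82
ee_pos: [501.6, -63.7, 289.4]
orientation: [0.293, 0.001, 0.956, -0.0]
force: [1.1, 0.8, 1.1]
opening: 85.2
```

Run:
```python
from h import *
snap('wrist','wrist1')
o,p,R=cur(); print(o['t'],p,o['joint_pos'].round(2)); print(R.round(3))
t=np.radians(34)
for s in (175,178,220): 
    c=np.array([685-s*np.sin(t),-63.5,17+s*np.cos(t)]); print(s,proj('wrist1',c), [proj('wrist1',c+[0,e,0]) for e in (-16,16)])
print(delta([541.3,-63.5,230],Rt(34)))
```

```text
1.8667 [504.07830561 -67.65049223 289.42745956] [-0.38  0.13  1.98  0.44  0.5  -2.29]
[[-0.826  0.004  0.563]
 [ 0.001  1.    -0.004]
 [-0.563 -0.003 -0.826]]
175 [320.86742993 253.25106385] [array([297.74647892, 253.27721638]), array([343.99164088, 253.22490763])]
178 [320.87451034 254.64999564] [array([297.47013462, 254.67636894]), array([344.28222643, 254.62361858])]
220 [320.99564072 278.58267606] [array([292.7425585 , 278.61245172]), array([349.25359088, 278.55289528])]
(array([0.27, 0.44, 7.01]), array([-0.24,  0.26, -0.08]))
```

View pics/wrist1.png

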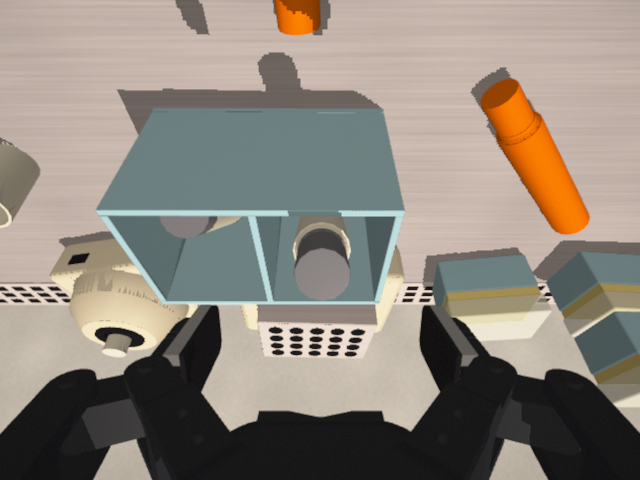

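Emit:
{"fn": "move_arm", "kwargs": {"xyz": [[0,0,0.3],[0,0,1.0],[0,0,2.0],[0,0,3.0],[0,0,4.0],[0,0,5.0],[0,0,6.0],[0,0,6.7],[0,0,7.1],[0,0,7.1]], "rot": [[0,0,0],[0,0,0],[0,0,0],[0,0,0],[0,0,0],[0,0,0],[0,0,0],[0,0,0],[0,0,0],[0,0,0]]}}

```text
t: 2.7
ee_pos: [541.2, -61.9, 229.5]
orientation: [0.291, 0.001, 0.957, 0.001]
force: [0.9, -0.4, -0.8]
opening: 85.4
```

Run:
```python
from h import *
snap('wrist','wrist2');snap('scene','scene2')
o,p,R=cur(); print(o['t'],p,o['joint_pos'].round(2),o['force'].round(1)); print(R.round(3))
print(delta([541.3,-63.5,230],Rt(34)))
```

```text
2.8 [541.07779263 -62.05835029 230.50391755] [-0.34  0.28  1.98  0.55  0.36 -2.38] [ 0.2 -0.7  0.4]
[[-0.83   0.001  0.559]
 [ 0.001  1.     0.   ]
 [-0.559  0.001 -0.83 ]]
(array([ 0.01, -0.14,  0.05]), array([ 0.02, -0.05, -0.07]))
```

View pics/wrist2.png

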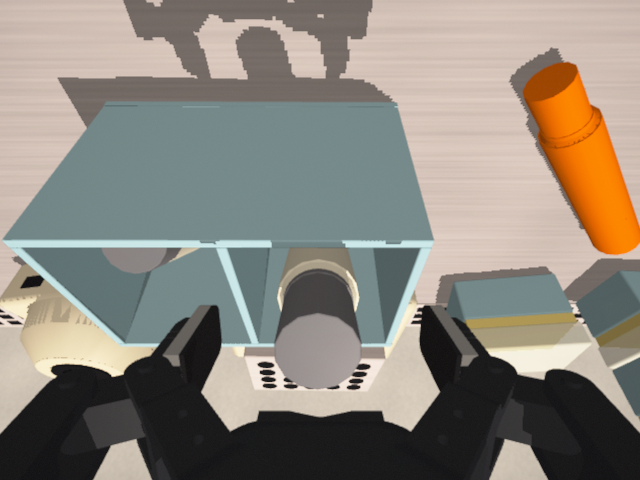

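View pics/scene2.png

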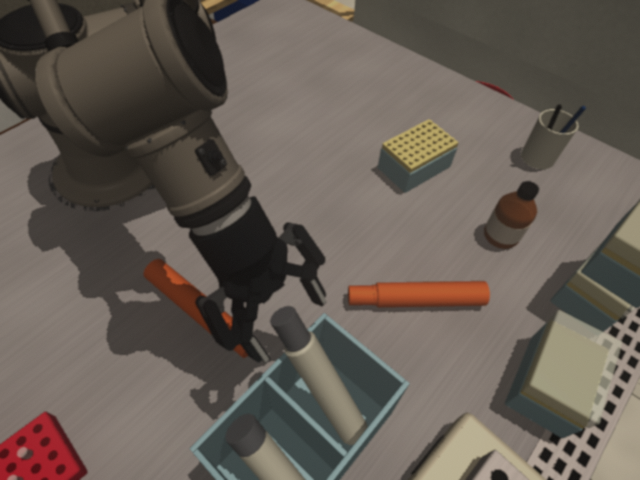

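Emit:
{"fn": "move_arm", "kwargs": {"xyz": [[0,-0.1,0],[0,-0.1,0],[0,-0.1,0],[0,-0.1,0],[0,-0.1,0],[0,-0.1,0],[0,-0.1,0],[0,-0.1,0],[0,-0.1,0],[0,-0.1,0]], "rot": [[0,0,0],[0,0,0],[0,0,0],[0,0,0],[0,0,0],[0,0,0],[0,0,0],[0,0,0],[0,0,0],[0,0,0]], "fingers": -1, "newtons": 40}}

```text
t: 3.63
ee_pos: [541.1, -63.2, 230.7]
orientation: [0.292, 0.001, 0.956, 0.0]
force: [-0.9, -1.2, 2.4]
opening: 31.1
```

Run:
```python
from h import *
snap('wrist','wrist3')
o,p,R=cur(); print(o['t'],p,o['joint_pos'].round(2),o['force'].round(1)); print(R.round(3), manip.pinch_z,o['opening'])
```

```text
3.6833 [541.11683254 -63.17463847 230.73966254] [-0.34  0.28  1.98  0.56  0.36 -2.38] [-2.1 -0.6  2.5]
[[-0.829  0.001  0.559]
 [ 0.001  1.    -0.   ]
 [-0.559  0.001 -0.829]] 53.900000000000006 31.179008129205673
```

View pics/wrist3.png

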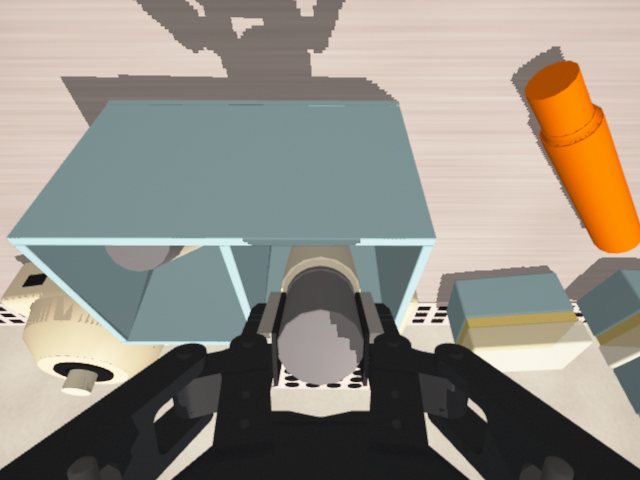

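Run:
```python
from h import *
o,p0,R0=cur()
L=257.6
ts=[34,33,31.5,30,28,26,24,22,20,18, 16,14,12,10,8,6,4,2.5,1,0]
for k,t in enumerate(ts):
    fx=np.interp(t,[0,30,34],[643,680,684]); lift=np.interp(t,[0,32,34],[7,7,3]) 
    r=np.radians(t); f=np.array([fx,p0[1],6+20*np.sin(r)+lift])
    p=f+L*np.array([-np.sin(r),0,np.cos(r)])
    print(t,p.round(0),*delta(p,Rt(t),p0,R0),' far',(fx+20*np.cos(r)).round(0),'rimclr',(( fx-580)*np.cos(r)-(136-f[2])*np.sin(r)-20).round(1))
```

```text
34 [540. -63. 234.] [-0.07  0.   -0.31] [-0.   -0.01 -0.07]  far 701.0 rimclr 1.5
33 [543. -63. 238.] [-0.53  0.   -0.51] [-0.    0.99 -0.07]  far 700.0 rimclr 4.2
31.5 [547. -63. 243.] [-1.17  0.   -0.7 ] [-0.    2.49 -0.07]  far 699.0 rimclr 7.7
30 [551. -63. 246.] [-1.69  0.   -0.71] [-0.    3.99 -0.07]  far 697.0 rimclr 10.1
28 [557. -63. 250.] [-2.35  0.   -0.72] [-0.    5.99 -0.07]  far 695.0 rimclr 12.8
26 [562. -63. 253.] [-3.   0.  -0.7] [ 0.    7.99 -0.07]  far 693.0 rimclr 15.4
24 [568. -63. 256.] [-3.65  0.   -0.64] [ 0.    9.99 -0.07]  far 691.0 rimclr 17.9
22 [574. -63. 259.] [-4.29  0.   -0.55] [ 0.   11.99 -0.07]  far 689.0 rimclr 20.3
20 [580. -63. 262.] [-4.93  0.01 -0.44] [ 0.   13.99 -0.07]  far 686.0 rimclr 22.7
18 [586. -63. 264.] [-5.56  0.01 -0.29] [ 1.000e-02  1.599e+01 -7.000e-02]  far 684.0 rimclr 24.9
16 [592. -63. 266.] [-6.18  0.01 -0.11] [ 1.000e-02  1.799e+01 -7.000e-02]  far 682.0 rimclr 27.1
14 [598. -63. 268.] [-6.78  0.01  0.1 ] [ 1.000e-02  1.999e+01 -7.000e-02]  far 680.0 rimclr 29.3
12 [604. -63. 269.] [-7.38  0.01  0.35] [ 1.000e-02  2.199e+01 -7.000e-02]  far 677.0 rimclr 31.4
10 [611. -63. 270.] [-7.97  0.01  0.62] [ 1.000e-02  2.399e+01 -7.000e-02]  far 675.0 rimclr 33.4
8 [617. -63. 271.] [-8.54  0.01  0.91] [ 1.000e-02  2.599e+01 -7.000e-02]  far 673.0 rimclr 35.4
6 [623. -63. 271.] [-9.09  0.01  1.24] [ 1.000e-02  2.799e+01 -7.000e-02]  far 670.0 rimclr 37.4
4 [630. -63. 271.] [-9.64  0.01  1.6 ] [ 1.000e-02  2.999e+01 -7.000e-02]  far 668.0 rimclr 39.3
2.5 [635. -63. 271.] [-1.004e+01  1.000e-02  1.880e+00] [ 1.000e-02  3.149e+01 -7.000e-02]  far 666.0 rimclr 40.7
1 [640. -63. 271.] [-1.042e+01  1.000e-02  2.180e+00] [ 2.000e-02  3.299e+01 -7.000e-02]  far 664.0 rimclr 42.1
0 [643. -63. 271.] [-1.068e+01  1.000e-02  2.390e+00] [ 2.000e-02  3.399e+01 -7.000e-02]  far 663.0 rimclr 43.0
```

Emit:
{"fn": "move_arm", "kwargs": {"xyz": [[-0.1,0,-0.3],[-0.5,0,-0.5],[-1.2,0,-0.7],[-1.7,0,-0.7],[-2.35,0,-0.72],[-3.0,0,-0.7],[-3.65,0,-0.64],[-4.3,0,-0.55],[-4.93,0,-0.44],[-5.56,0,-0.3]], "rot": [[0,0,0],[0,1,0],[0,2.5,0],[0,4,0],[0,6,0],[0,8,0],[0,10,0],[0,12,0],[0,14,0],[0,16,0]], "newtons": 55}}

```text
t: 4.52
ee_pos: [585.3, -63.0, 263.9]
orientation: [0.154, 0.001, 0.988, 0.0]
force: [-0.2, -0.3, -0.8]
opening: 30.2
```

Run:
```python
from h import *
snap('scene','scene4')
o,p,R=cur(); print(o['t'],p,o['joint_pos'].round(2),o['force'].round(1),o['opening']); print(R.round(3))
for t in (16,14,12,10,8,6,4,2.5,1,0):
    r=np.radians(t); f=np.array([np.interp(t,[0,30,34],[643,680,684]),-63.3,13+20*np.sin(r)]); q=f+257.6*np.array([-np.sin(r),0,np.cos(r)])
    print(t,*delta(q,Rt(t),np.array([586,-63.3,264.3]),Rt(18)))
```

```text
4.5667 [586.92249897 -63.32467389 264.74743832] [-0.27  0.37  1.62  0.11  0.85 -1.9 ] [ 1.7 -0.2  0.2] 30.483217424112578
[[-0.952  0.001  0.306]
 [ 0.001  1.    -0.   ]
 [-0.306  0.    -0.952]]
16 [-0.6  0.   0. ] [0. 2. 0.]
14 [-1.24  0.    0.04] [0. 4. 0.]
12 [-1.88  0.    0.1 ] [0. 6. 0.]
10 [-2.52  0.    0.2 ] [0. 8. 0.]
8 [-3.15  0.    0.33] [ 0. 10.  0.]
6 [-3.78  0.    0.49] [ 0. 12.  0.]
4 [-4.4   0.    0.69] [ 0. 14.  0.]
2.5 [-4.86  0.    0.85] [ 0.  15.5  0. ]
1 [-5.32  0.    1.03] [ 0. 17.  0.]
0 [-5.62  0.    1.16] [ 0. 18.  0.]
```

View pics/scene4.png

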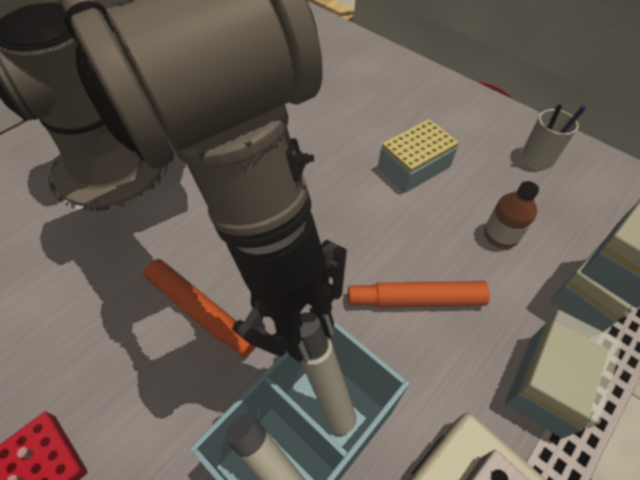

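The bottle is held by its cap at about (312,335) and its foot, at (340,425), is inside the bay. It is tipping up cleanly with the gripper, so I continue.

Emit:
{"fn": "move_arm", "kwargs": {"xyz": [[-0.6,0,0],[-1.24,0,0.04],[-1.88,0,0.1],[-2.52,0,0.2],[-3.15,0,0.33],[-3.78,0,0.49],[-4.4,0,0.69],[-4.86,0,0.85],[-5.3,0,1.0],[-5.6,0,1.15]], "rot": [[0,2,0],[0,4,0],[0,6,0],[0,8,0],[0,10,0],[0,12,0],[0,14,0],[0,15.5,0],[0,17,0],[0,18,0]]}}

```text
t: 5.4
ee_pos: [642.4, -63.1, 269.7]
orientation: [-0.001, 0.0, 1.0, 0.001]
force: [0.3, 0.6, -1.0]
opening: 30.8
```

Run:
```python
from h import *
snap('scene','scene5');snap('top','top5')
o,p,R=cur(); print(o['t'],p,o['joint_pos'].round(2),o['force'].round(1),o['opening']); print(R.round(3))
a=cv2.imread('pics/scene5.png')[280:480,220:430]; a=cv2.resize(a,None,fx=2.9,fy=2.9,interpolation=cv2.INTER_CUBIC);a=cv2.convertScaleAbs(a,alpha=1.8,beta=20);cv2.imwrite('pics/scene5c.png',a)
# expected upright axis in scene
for z in (12,100,187): print(z,proj('scene5',[p[0],p[1],z]),[proj('scene5',[p[0],p[1],z])+0])
```

```text
5.5 [642.48752102 -63.0949989  269.32348831] [-0.22  0.59  1.21  0.    1.34 -1.79] [ 0.5  0.6 -1.2] 30.550630543141192
[[-1.     0.001 -0.002]
 [ 0.001  1.     0.001]
 [ 0.002  0.001 -1.   ]]
12 [329.99668432 410.61776585] [array([329.99668432, 410.61776585])]
100 [332.91742605 391.94779071] [array([332.91742605, 391.94779071])]
187 [336.66744655 367.97689693] [array([336.66744655, 367.97689693])]
```

View pics/scene5c.png

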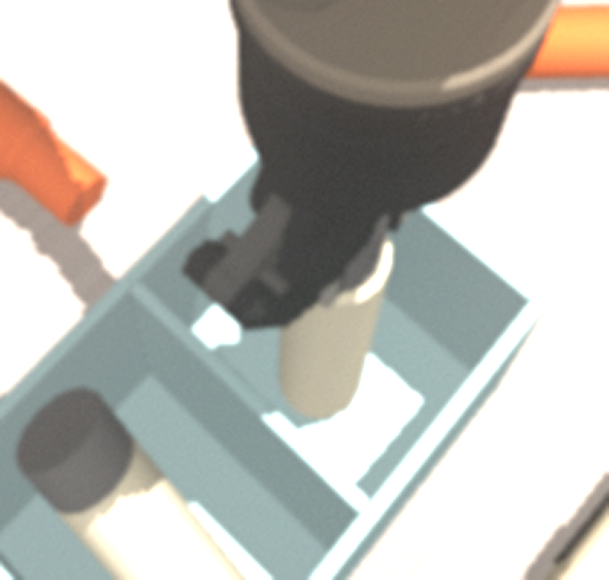

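Emit:
{"fn": "move_arm", "kwargs": {"xyz": [[0,0,0.05],[0,0,0.1],[0,0,0.15],[0,0,0.2],[0,0,0.25],[0,0,0.3],[0,0,0.35],[0,0,0.4],[0,0,0.45],[0,0,0.45]], "rot": [[0,0,0],[0,0,0],[0,0,0],[0,0,0],[0,0,0],[0,0,0],[0,0,0],[0,0,0],[0,0,0],[0,0,0]], "newtons": 30}}

```text
t: 6.33
ee_pos: [642.3, -63.2, 265.8]
orientation: [-0.0, 0.0, 1.0, 0.0]
force: [0.3, 1.0, -0.7]
opening: 31.0
```

Emit:
{"fn": "move_arm", "kwargs": {"xyz": [[0,0,0.02],[0,0,0.04],[0,0,0.06],[0,0,0.08],[0,0,0.1],[0,0,0.12],[0,0,0.14],[0,0,0.16],[0,0,0.18],[0,0,0.18]], "rot": [[0,0,0],[0,0,0],[0,0,0],[0,0,0],[0,0,0],[0,0,0],[0,0,0],[0,0,0],[0,0,0],[0,0,0]], "newtons": 20}}

```text
t: 7.17
ee_pos: [642.3, -63.2, 264.1]
orientation: [-0.0, 0.0, 1.0, 0.0]
force: [0.1, -0.1, -2.0]
opening: 30.7
```

Emit:
{"fn": "move_arm", "kwargs": {"xyz": [[0,0,0.02],[0,0,0.04],[0,0,0.06],[0,0,0.08],[0,0,0.08],[0,0,0.08],[0,0,0.08],[0,0,0.08],[0,0,0.08],[0,0,0.08]], "rot": [[0,0,0],[0,0,0],[0,0,0],[0,0,0],[0,0,0],[0,0,0],[0,0,0],[0,0,0],[0,0,0],[0,0,0]]}}

```text
t: 8.0
ee_pos: [642.3, -63.2, 263.3]
orientation: [-0.0, 0.0, 1.0, 0.0]
force: [-0.0, -0.2, -1.1]
opening: 30.7
```

Run:
```python
from h import *
snap('scene','scene6')
for i in range(1): 
    o,p,R=cur(); print(o['t'],p,o['force'].round(2),o['torque'].round(2),o['opening'])
a=cv2.imread('pics/scene6.png')[280:480,220:430]; a=cv2.resize(a,None,fx=2.9,fy=2.9,interpolation=cv2.INTER_CUBIC);a=cv2.convertScaleAbs(a,alpha=1.4,beta=0);cv2.imwrite('pics/scene6c.png',a)
th=np.linspace(0,2*np.pi,200)
for z in (6,10): 
    q=np.array([proj('scene6',[p[0]+20*np.cos(t),p[1]+20*np.sin(t),z]) for t in th]); print('foot bottom row z',z,q[q[:,1].argmax()], (q[q[:,1].argmax()]-[220,280])*2.9)
```

```text
8.05 [642.29790738 -63.21769202 263.33285466] [-0.12 -0.42 -1.39] [ 0.05  0.03 -0.  ] 30.835104002068974
foot bottom row z 6 [330.17751628 426.7949902 ] [319.5147972  425.70547157]
foot bottom row z 10 [330.29775397 426.11897292] [319.86348651 423.74502146]
```

View pics/scene6c.png

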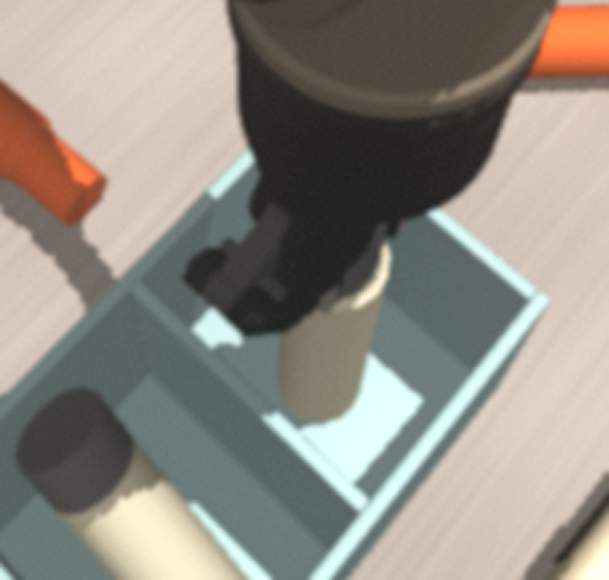

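Emit:
{"fn": "move_arm", "kwargs": {"xyz": [[0,0,0.02],[0,0,0.04],[0,0,0.06],[0,0,0.08],[0,0,0.1],[0,0,0.12],[0,0,0.12],[0,0,0.12],[0,0,0.12],[0,0,0.12]], "rot": [[0,0,0],[0,0,0],[0,0,0],[0,0,0],[0,0,0],[0,0,0],[0,0,0],[0,0,0],[0,0,0],[0,0,0]]}}

```text
t: 8.88
ee_pos: [642.6, -63.2, 263.1]
orientation: [0.001, 0.0, 1.0, 0.0]
force: [-0.6, 0.1, 5.8]
opening: 30.9
```

Emit:
{"fn": "move_arm", "kwargs": {"xyz": [[0,0,-0.05],[0,0,-0.05],[0,0,-0.05],[0,0,-0.05],[0,0,-0.05],[0,0,-0.05],[0,0,-0.05],[0,0,-0.05],[0,0,-0.05],[0,0,-0.05]], "rot": [[0,0,0],[0,0,0],[0,0,0],[0,0,0],[0,0,0],[0,0,0],[0,0,0],[0,0,0],[0,0,0],[0,0,0]]}}

```text
t: 9.72
ee_pos: [642.5, -63.2, 263.1]
orientation: [0.0, 0.0, 1.0, 0.0]
force: [0.2, 0.3, 6.1]
opening: 31.0
```

Emit:
{"fn": "move_arm", "kwargs": {"xyz": [[0,0,0],[0,0,0],[0,0,0],[0,0,0],[0,0,0],[0,0,0],[0,0,0],[0,0,0],[0,0,0],[0,0,0]], "rot": [[0,0,0],[0,0,0],[0,0,0],[0,0,0],[0,0,0],[0,0,0],[0,0,0],[0,0,0],[0,0,0],[0,0,0]], "fingers": 0.1}}

```text
t: 10.55
ee_pos: [642.3, -63.2, 262.6]
orientation: [-0.0, 0.0, 1.0, 0.0]
force: [0.3, 0.7, 1.1]
opening: 47.1
```

Run:
```python
from h import *
snap('wrist','wrist7');snap('scene','scene7')
o,p,R=cur(); print(o['t'],p,o['force'].round(2),o['opening'])
th=np.linspace(0,2*np.pi,200)
q=np.array([proj('wrist7',[p[0]+16*np.cos(t),p[1]+16*np.sin(t),226]) for t in th]); print(q.min(0),q.max(0))
```

```text
10.65 [642.28540969 -63.221661   262.64955221] [ 0.25  0.19 -0.66] 47.15184202332051
[276.83835653 318.47783135] [364.48834087 393.81039408]
```

View pics/wrist7.png

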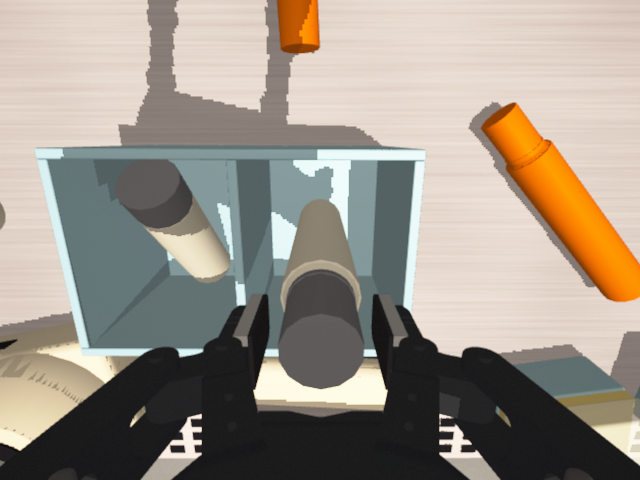

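View pics/scene7.png

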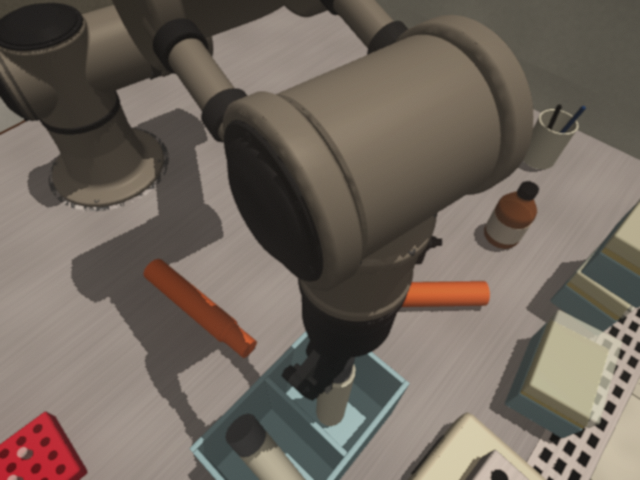

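The bottle stands free: the cap top is at (321,345), with gaps to both fingers. I retreat straight up.

Emit:
{"fn": "move_arm", "kwargs": {"xyz": [[0,0,0],[0,0,0],[0,0,-0.5],[0,0,-1.5],[0,0,-3],[0,0,-5],[0,0,-7],[0,0,-9],[0,0,-10.5],[0,0,-11]], "rot": [[0,0,0],[0,0,0],[0,0,0],[0,0,0],[0,0,0],[0,0,0],[0,0,0],[0,0,0],[0,0,0],[0,0,0]], "fingers": 0.6}}

```text
t: 11.48
ee_pos: [642.8, -63.4, 376.8]
orientation: [0.003, 0.0, 1.0, -0.0]
force: [0.1, 0.2, 0.0]
opening: 68.3
```

Emit:
{"fn": "move_arm", "kwargs": {"xyz": [[2,0,0],[5,0,0],[8,0,0],[11,0,0],[14,0,0],[17,0,0],[20,0,0],[22,0,0],[23,0,0],[23,0,0]], "rot": [[0,0,0],[0,0,0],[0,0,0],[0,0,0],[0,0,0],[0,0,0],[0,0,0],[0,0,0],[0,0,0],[0,0,0]]}}

```text
t: 12.32
ee_pos: [411.1, -63.0, 373.4]
orientation: [0.0, 0.001, 1.0, 0.0]
force: [1.3, -0.2, 0.7]
opening: 68.5
```

Run:
```python
from h import *
snap('top','top8');snap('scene','scene8')
o,p,R=cur(); print(o['t'],p,o['force'].round(2),o['joint_vel'].round(3))
for z in (6,226): print([proj(f,[642.3,-63.2,z]).round(1) for f in ('top8','scene8')])
a=cv2.imread('pics/top8.png')[75:205,335:515]; a=cv2.resize(a,None,fx=4.4,fy=4.4,interpolation=cv2.INTER_CUBIC)
cv2.imwrite('pics/top8c.png',cv2.convertScaleAbs(a,alpha=1.5,beta=20))
```

```text
12.4167 [413.08097107 -63.26128122 373.15684275] [0.45 0.88 0.55] [ 0.005  0.026 -0.016 -0.001  0.    -0.003]
[array([382.8, 150. ]), array([329.7, 411.7])]
[array([400.4, 109.4]), array([338.5, 354.7])]
```

View pics/top8c.png

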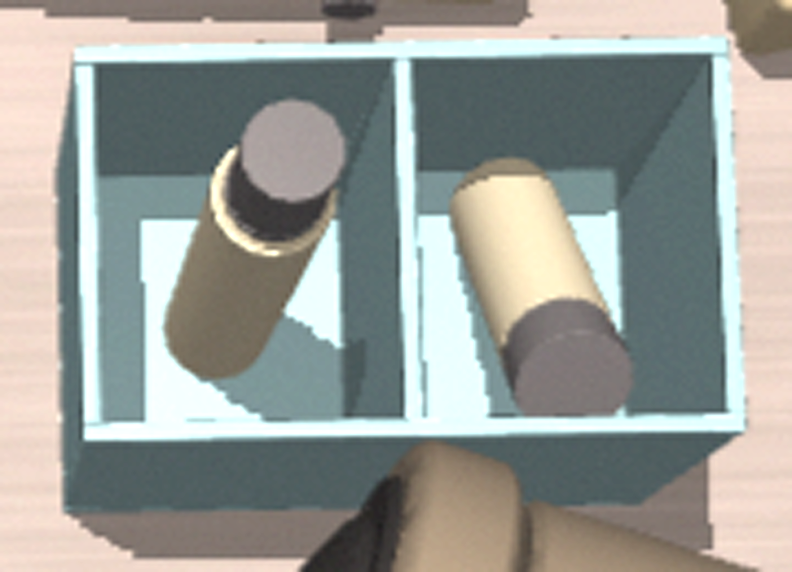

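View pics/scene8.png

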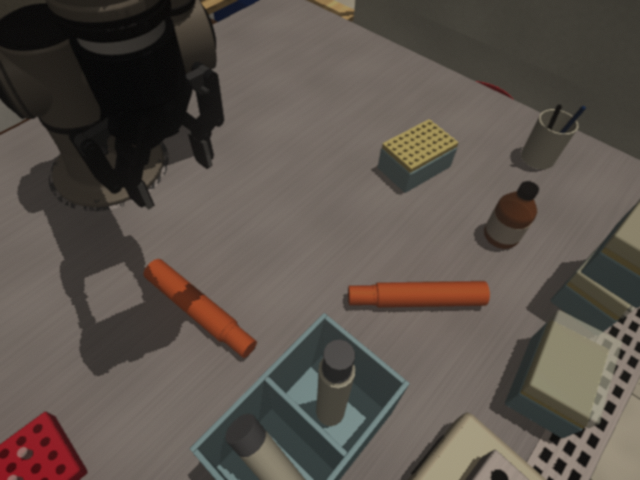

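The bottle is upright. Its cap top in the top view is at (401.5,109), against (400.4,109.4) predicted for vertical, and the short bottle is unchanged. I hand the job in.

Run:
```python
from h import *
print(manip.finish_job())
```

```text
the job is handed in; nothing more can be done
None
```

The tall bottle now stands upright on its foot on the floor of the left (+y) bay, released, and the job was handed in at about 12.4 s. I gripped it by the cap and tipped it up inside the bay, with the foot about 7 mm clear of the floor. I then lowered it until it touched (about 6 N), opened the fingers and backed the arm well away.

**Upright:** in the last top view, the cap centre was about 1 px from where a vertical bottle would put it. The scene view also shows it upright.

**Everything else:** the short bottle, the bin and the orange look-alikes look unmoved, and the robot was touching nothing.

**Disagreement:** just after release, the wrist camera showed the cap about 5 px off its predicted row, roughly 2 mm and within the calibration tolerance. No check failed.

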